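# Tare the test cradle and poise the offset lever over it

### The job

Tare the load cell by pressing the hinged spring pedal right down to its stop, holding it there for half a second and letting it come back up, while the lever still lies on the bench. Then pick up the cast lever (heavy boss at one end, small eye at the other) by its balance point and hold it level and still about 50 mm clear above the forks of the test cradle, boss squarely over the wide fork and eye over the narrow fork, without touching the cradle or disturbing the loose things around. Finish still holding it there: do not set it down or let go.

Things in the scene. Friction and masses are not known exactly. Their poses are not given: they have to be found in the camera images.
- lever: loose cast aluminium lever, 227 mm long, 0.45 kg, lying flat, z up, +x towards the eye; origin on its underside below the balance point. Heavy boss: cylinder 48 mm across, 40 mm high plus a bush 2 mm proud, at x = -47 mm. Small eye: cylinder 26 mm across, 28 mm high, at x = +143 mm. Straight bar between: 14 mm wide, from 8 to 28 mm above the underside
- lever_balance (a point): the lever's balance point, in the middle of the bar, 18 mm above the lever's underside, 47 mm from the boss's centre towards the eye (23 mm beyond the boss's rim); axes as the lever
- lever_boss (a point): centre of the underside of the lever's boss
- lever_eye (a point): centre of the underside of the lever's eye
- cradle: fixed test cradle: grey base 270 x 90 x 15 mm, round load cell, dark beam (top 63 mm up) with two open forks of two upright steel cheeks (8 mm thick, tops 97 mm above the bench). Origin under its centre on the bench, x along the beam, z up. Wide fork for the boss (52 mm between cheeks) at x = -95 mm, narrow fork for the eye (30 mm) at x = +95 mm
- cradle_boss (a point): centre of the wide fork, level with the tops of its cheeks, 97 mm above the bench; axes as the cradle
- cradle_eye (a point): centre of the narrow fork, level with the tops of its cheeks, 97 mm above the bench; axes as the cradle
- pedal_base: fixed base of the tare pedal, dark plate 150 x 100 x 10 mm, origin under its centre; the hinge runs along its y axis at x = +60 mm, 30 mm above the bench, and the free end of the pedal points to its -x
- pedal_press (a point): the point to press on the pedal plate (70 mm wide, with a ribbed rubber pad): on the pad's surface, 90 mm from the hinge along the plate, about 59 mm above the bench when up, about 19 mm lower at the stop; moves with the pedal
- pedal (a joint): pedal angle: 0 up at rest, 0.22 rad at its stop; the spring needs about 4.5 N at the press point to start and about 9.5 N at the stop, and lifts the pedal again when released
- collar: loose steel collar, 26 mm across, 16 mm high; origin on its underside, leave alone
- bolt: loose bolt standing on its head, 24 mm across, 40 mm high; origin on its underside, leave alone
- link: loose flat straight aluminium link with two equal round ends, 148 x 28 x 10 mm, not the lever; origin on its underside, leave alone
- caliper: loose caliper, 220 mm long, 14 mm high; origin on its underside, leave alone
- screwdriver: loose screwdriver, 190 mm long; origin on its underside, leave alone
- jar: loose lidded jar, 64 mm across, 70 mm high; origin on its underside, leave alone
- block: loose wooden block, 60 x 100 x 45 mm; origin on its underside, leave alone
Mind the look-alikes: they are no part of the job. Several things look just like the lever: the one meant starts farthest to the robot's left.

How it is judged:
By the outcome, as a careful person would: the job done as asked, in the order asked, and still so for the second after the job is handed in, while the arm keeps its last pose, push and grip.
It also fails if it takes over 64 s, if anything falls off the work surface, if the arm or the gripper's body presses on something with over 40 N, if the wrist force passes 120 N, or if a joint passes its speed limit or range.

### The arm

A 7-joint arm with a two-finger parallel gripper is mounted at the origin on the work surface. World frame = base frame: x ahead of the robot, y to its left, z up, the work surface at z = 0. Lengths are in m, angles in degrees, forces in N, time in s.
With the tool pointing down it reaches from about 0.4 to 0.75 m from the base axis. Payload 19.5 kg.
Tool frame: the origin (TCP) lies midway between the tips of the shut fingers; the grasp point (between the pads) lies 19 mm behind it; z points along the fingers, y is the line along which they close (so a half turn about z gives the same grasp; the last joint's range is limited). The gripper opens to 85 mm and grips with 20 to 120 N. Pads are 22 mm wide; open, the fingers measure 114 mm over their backs; the gripper's body (76 mm by 85 mm) begins 54 mm behind the grasp point. The pads swing forward as they close: fully open they stand 13 mm farther back than shut.
Start: joints at [62.699, 40.479, -1.581, 85.061, 1.261, 54.483, -4.326], TCP at [0.242, -0.521, 0.231] pointing down, gripper open.
Joint ranges: [-155.06, 155.06], [-18.47, 123.98], [-90, 86.84], [0, 140.48], [-83.41, 263.41], [0, 116], [-161.91, 161.91]. Speed limits (degrees/s): [108.29, 108.29, 147.25, 147.25, 172.46, 172.46, 172.46].

### API

Orientations are given as a 3x3 rotation matrix whose columns are the frame's x, y, z axes.
In Python, from rig import robot gives the robot as it stands. The module is installed in compiled form; this text tells all that it offers.
- The arm moves only by the tool play_rows, never from a script. Its argument "targets" is a list of rows, each an object of numbers: "fingers": the opening, from 0 (shut) to 1 (fully open); "dx", "dy", "dz": the shift along the tool's x, y, z each as a share of 0.2 m, from -1 to 1; "ax", "ay", "az": the turn, a rotation vector about the tool's x, y, z each as a share of pi rad, from -1 to 1. A call has 1 to 5 rows; each row is the pose to reach, as a shift and turn from the pose commanded when the call began, along the tool's axes at that moment, turning the shorter way round; what a row does not reach only later rows make up. A row lasts 1/12 s, in which the tool goes at most 41.7 mm and 7.16 degrees, less where a joint would pass 70% of its speed; a pose out of reach is approached as far as the arm can. A call with a number of a shift or a turn outside -1 to 1 is refused whole. A call with a gripper value outside its range is refused whole. The fingers move at their own pace and stop on an object; "grip_force" is the grip in N (left out, the last holds). Time passes only in rows, so rows that repeat a pose let the fingers close. It gives the time, the measured TCP pose, the force, the opening and the grip force at its end, in the units of the state.
- robot.sense(): the state, without advancing time (a new reading comes with each control period).
- robot.grab_frame(name): name is "side" or "top" or "wrist"; returns a dict with "image" (400x640x3 uint8, red, green, blue), "camera_matrix" (3x3 intrinsics, pixels), "dist" ([k1, k2, p1, p2, k3] as OpenCV has them; the pictures are not rectified), "pose" (4x4, takes a point from camera to world coordinates). Camera axes: x right, y down, z forward; pixel columns grow to the right and rows downward; lengths in m; the calibration is good to about 2 mm. A picture is of the moment at which its call begins. There is no depth.
- robot.job_done(): hands the job in; it is judged then, once.
The state is a dict: "clock": time; "joint_pos": joint angles; "qd": joint speeds; "joint_torque": joint torques, N m; "tool_pos": TCP position; "ee_rot": TCP orientation; "wrist_force": force on the tool from outside, world axes, zero at the start; "ft_torque": the same for the moment, N m; "finger_gap": opening from 0.0 (shut) to 1.0 (fully open); "grip_force": force on a finger pad.
Only numpy, scipy, OpenCV 4.12 (cv2) and the standard library are available. Lean on these libraries where they do the work, as an engineer would, in place of code of your own. Each camera call takes 0.05 s, during which the arm holds its last target. There are 200 camera calls.

## Working session

There is one attempt and no reset: what is moved stays moved. The work goes in short steps, Python scripts to look and compute and a tool call to move; the robot and the scene stay as the last step left them, time stands still between calls to the robot, and variables do not carry over. Pictures are saved under pics/ and viewed, at most 10 in all, crops included, and the job is handed in when it is done.

Besides the shell and the picture viewer there is one more tool, called after "Emit:" as name([rows], argument=value, ...), one row to a line, values as JSON. play_rows: Moves the arm, as the interface text tells. Its arguments: {"type":"object","properties":{"targets":{"type":"array"},"grip_force":{"type":"number"}},"required":["targets"]}

```bash
mkdir -p pics
python3 - <<'E'
from rig import robot
import cv2
for n in ("top","side"):
    f=robot.grab_frame(n); cv2.imwrite(f"pics/{n}0.png",f["image"][:,:,::-1])
    print(n,f["camera_matrix"].round(1).tolist(),f["dist"],f["pose"].round(3).tolist())
s=robot.sense();print(s)
E
```

```text
top [[519.2, 0.0, 319.0], [0.0, 519.2, 196.3], [0.0, 0.0, 1.0]] [-0.14556271  0.          0.          0.          0.        ] [[0.015, -0.996, 0.091, 0.442], [-1.0, -0.013, 0.021, -0.034], [-0.02, -0.091, -0.996, 1.385], [0.0, 0.0, 0.0, 1.0]]
side [[379.1, 0.0, 317.5], [0.0, 379.1, 197.4], [0.0, 0.0, 1.0]] [0.01599663 0.         0.         0.         0.        ] [[-0.883, -0.318, 0.347, 0.223], [-0.47, 0.578, -0.667, 0.654], [0.011, -0.751, -0.66, 0.734], [0.0, 0.0, 0.0, 1.0]]
{'clock': 0.1, 'joint_pos': array([62.69898807, 40.50710255, -1.58267916, 85.08160641,  1.25739838,
       54.48235847, -4.32431401]), 'qd': array([-0.01175369, -0.07806339,  0.04401041,  0.01195779,  0.04902143,
        0.08098261,  0.01193503]), 'joint_torque': array([ 3.81331629e-03, -8.84273958e+01,  1.23794161e+00, -2.36450672e+01,
        1.72558328e-02,  5.01195464e-03,  5.75307149e-05]), 'tool_pos': array([ 0.24211932, -0.52128047,  0.23090726]), 'ee_rot': array([[ 9.06957962e-01,  4.21220978e-01, -3.78169865e-04],
       [ 4.21221147e-01, -9.06957553e-01,  8.61901837e-04],
       [ 2.00671194e-05, -9.41001877e-04, -9.99999557e-01]]), 'wrist_force': array([0.61252813, 0.07464836, 0.16698804]), 'ft_torque': array([ 0.00303651, -0.01678788,  0.00697406]), 'grip_force': 0.0, 'finger_gap': 1.0002114272449278}
```

View pics/top0.png

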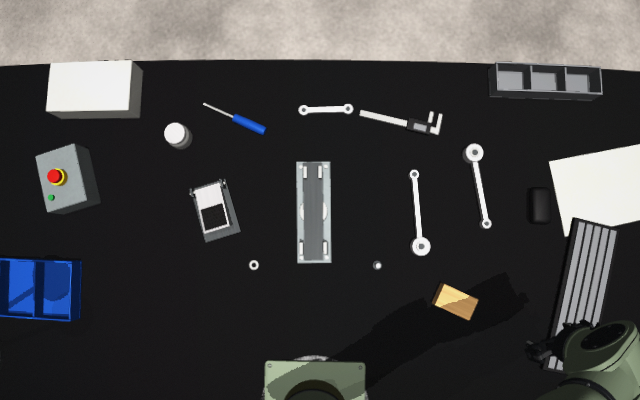

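View pics/side0.png

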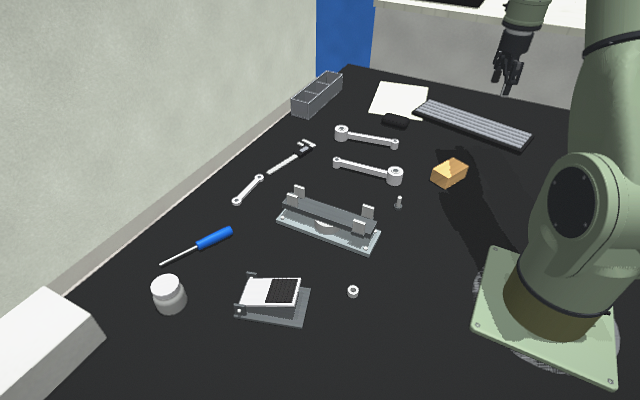

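Top view: the candidates for the lever are A (boss 421,246, eye 414,174), B (boss 474,153, eye 486,224) and the link (304–348,109, equal ends, so not the lever). Robot's left (+y) is image left, so I choose A. The cradle is at (314,212) and the pedal at (213,208). I'll check close crops.

```bash
cat > h.py <<'E'
import cv2,numpy as np
def ray(f,u,v):
    p=cv2.undistortPoints(np.array([[[u,v]]],float),f["camera_matrix"],f["dist"])[0,0]
    T=f["pose"]; return T[:3,3],T[:3,:3]@np.array([p[0],p[1],1])
def onz(f,u,v,z):
    o,d=ray(f,u,v); return o+d*(z-o[2])/d[2]
def proj(f,P):
    T=np.linalg.inv(f["pose"]);r=cv2.Rodrigues(T[:3,:3])[0]
    return cv2.projectPoints(np.array(P,float).reshape(-1,1,3),r,T[:3,3],f["camera_matrix"],f["dist"])[0][:,0]
E
python3 - <<'E'
import cv2,numpy as np
a=cv2.imread("pics/top0.png")
c=lambda x,y,w,h,s:cv2.resize(a[y:y+h,x:x+w],None,fx=s,fy=s,interpolation=cv2.INTER_CUBIC)
cv2.imwrite("pics/cropA.png",c(285,150,160,120,5))
b=cv2.imread("pics/side0.png")
m=np.zeros((600,800,3),np.uint8)
m[:400,:400]=c(180,170,80,80,5)
m[:400,400:]=cv2.resize(b[260:340,230:310],None,fx=5,fy=5,interpolation=cv2.INTER_CUBIC)
cv2.imwrite("pics/cropB.png",m[:400])
E
```

```text
(no output)
```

View pics/cropA.png

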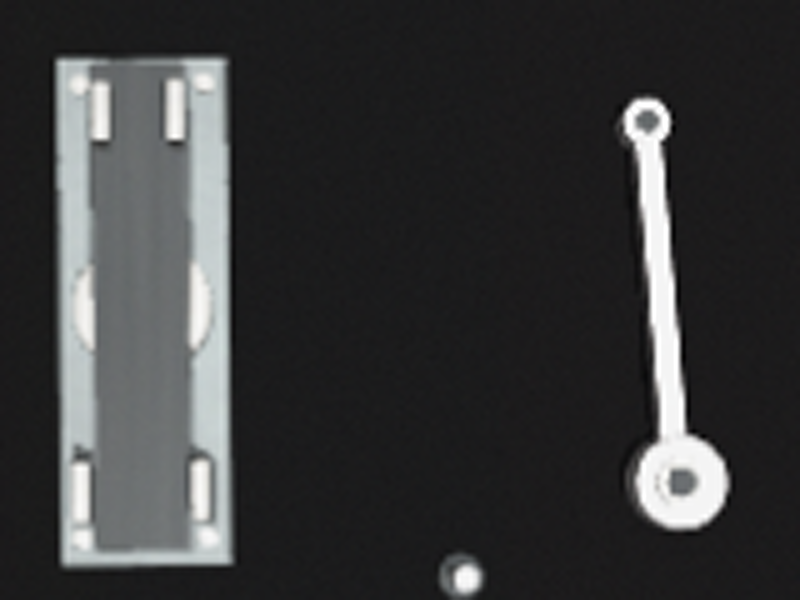

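View pics/cropB.png

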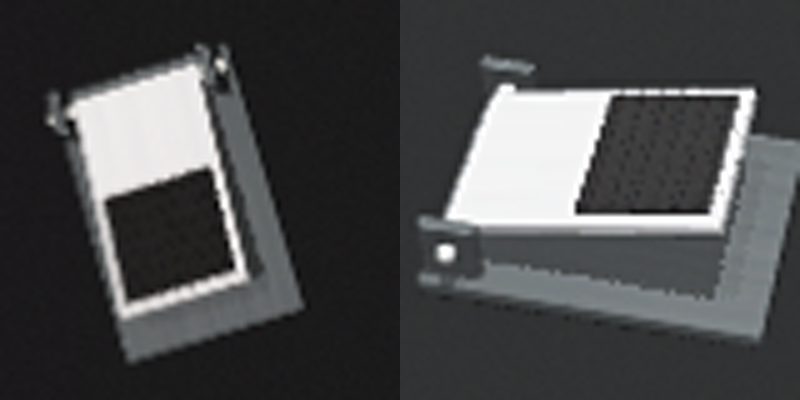

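The crops confirm lever A: boss (crop 681,481), eye (646,121). The wide fork is the near one (cheeks at crop 82 and 202, y 491) and the narrow fork the far one (101 and 175, y 111). The pedal's hinge is at the far end, with its pad centred at about (168,236) in the left crop.

Run:
```python
from rig import robot
from h import *
f=robot.grab_frame("top"); g=robot.grab_frame("side")
A=lambda x,y:((x+.5)/5-.5+285,(y+.5)/5-.5+150)
B=lambda x,y:((x+.5)/5-.5+180,(y+.5)/5-.5+170)
S=lambda x,y:((x-400+.5)/5-.5+230,(y+.5)/5-.5+260)
np.set_printoptions(precision=4,suppress=True)
b=onz(f,*A(681,481),.040);e=onz(f,*A(646,121),.028)
d=e-b;d[2]=0;L=np.linalg.norm(d);d/=L
print("boss",b,"eye",e,"len",L,"yaw",np.degrees(np.arctan2(d[1],d[0])),"bal",b+d*.047)
w=[onz(f,*A(x,y),.097) for x,y in((82,491),(202,491))];n=[onz(f,*A(x,y),.097) for x,y in((101,111),(175,111))]
print("wide",w,"nar",n)
W=np.mean(w,0);N=np.mean(n,0);d=N-W;print("W",W,"N",N,np.linalg.norm(d),np.degrees(np.arctan2(d[1],d[0])))
c=[onz(f,*A(x,y),.015) for x,y in((55,58),(228,58),(62,566),(234,566))];
m=np.mean(c,0);dd=(c[0]+c[1]-c[2]-c[3]);print("base",m,np.linalg.norm(dd)/2,np.degrees(np.arctan2(dd[1],dd[0])))
p=[onz(f,*B(x,y),.059) for x,y in((103,200),(210,168),(237,272),(124,303))]
print("pad",p,np.mean(p,0))
h=[onz(f,*B(x,y),.03) for x,y in((58,112),(215,62))];print("hinge",h,np.mean(h,0))
k=[onz(f,*B(x,y),.01) for x,y in((303,307),(130,360))];print("basefree",k,np.mean(k,0),np.linalg.norm(k[0]-k[1]))
sp=[onz(g,*S(x,y),.059) for x,y in((612,95),(741,95),(708,213),(574,213))];print("sidepad",sp,np.mean(sp,0))
# side check of lever points
print(proj(g,[b,e,W,N]))
```

```text
boss [ 0.439  -0.2707  0.04  ] eye [ 0.6281 -0.2544  0.028 ] len 0.18981629502014097 yaw 4.911122022825685 bal [ 0.4859 -0.2667  0.04  ]
wide [array([0.4304, 0.036 , 0.097 ]), array([ 0.4313, -0.0233,  0.097 ])] nar [array([0.6201, 0.0299, 0.097 ]), array([ 0.6205, -0.0072,  0.097 ])]
W [0.4309 0.0064 0.097 ] N [0.6203 0.0114 0.097 ] 0.1895191069168846 1.519656775456368
base [0.5256 0.009  0.015 ] 0.26950579803517105 1.643880747349288
pad [array([0.5237, 0.3016, 0.059 ]), array([0.5412, 0.2458, 0.059 ]), array([0.4877, 0.23  , 0.059 ]), array([0.4706, 0.2887, 0.059 ])] [0.5058 0.2665 0.059 ]
hinge [array([0.572, 0.335, 0.03 ]), array([0.5997, 0.251 , 0.03  ])] [0.5859 0.293  0.03  ]
basefree [array([0.4713, 0.2037, 0.01  ]), array([0.4413, 0.2965, 0.01  ])] [0.4563 0.2501 0.01  ] 0.09752398270203114
sidepad [array([0.5381, 0.2544, 0.059 ]), array([0.4891, 0.2278, 0.059 ]), array([0.4713, 0.285 , 0.059 ]), array([0.5195, 0.311 , 0.059 ])] [0.5045 0.2695 0.059 ]
[[395.3118 170.2226]
 [336.577  158.5893]
 [363.9989 212.8783]
 [295.8584 189.8599]]
```

Emit:
play_rows([
  {"fingers": 0, "dx": 0.77, "dy": -0.47, "dz": 0, "az": 0.1384},
  {"fingers": 0, "dx": 0.77, "dy": -0.47, "dz": 0, "az": 0.1384},
  {"fingers": 0, "dx": 0.77, "dy": -0.47, "dz": 0, "az": 0.1384},
  {"fingers": 0, "dx": 0.77, "dy": -0.47, "dz": 0, "az": 0.1384},
  {"fingers": 0, "dx": 0.77, "dy": -0.47, "dz": 0, "az": 0.1384},
])

```text
validation failed for argument at $.ta...
```

Emit:
play_rows([
  {"fingers": 0, "dx": 0.77, "dy": -0.47, "dz": 0, "ax": 0, "ay": 0, "az": 0.1384},
  {"fingers": 0, "dx": 0.77, "dy": -0.47, "dz": 0, "ax": 0, "ay": 0, "az": 0.1384},
  {"fingers": 0, "dx": 0.77, "dy": -0.47, "dz": 0, "ax": 0, "ay": 0, "az": 0.1384},
  {"fingers": 0, "dx": 0.77, "dy": -0.47, "dz": 0, "ax": 0, "ay": 0, "az": 0.1384},
  {"fingers": 0, "dx": 0.77, "dy": -0.47, "dz": 0, "ax": 0, "ay": 0, "az": 0.1384},
])

```text
clock: 0.62
tool_pos: [0.3456, -0.3664, 0.2312]
ee_rot: [[1.0, 0.001, 0.001], [0.001, -1.0, 0.002], [0.001, -0.002, -1.0]]
wrist_force: [1.1, 0.5, -0.2]
finger_gap: 0.299
grip_force: 0.0
```

Emit:
play_rows([
  {"fingers": 0, "dx": 0.5, "dy": -0.8, "dz": 0, "ax": 0, "ay": 0, "az": 0},
  {"fingers": 0, "dx": 0.5, "dy": -0.8, "dz": 0, "ax": 0, "ay": 0, "az": 0},
  {"fingers": 0, "dx": 0.5, "dy": -0.8, "dz": 0, "ax": 0, "ay": 0, "az": 0},
  {"fingers": 0, "dx": 0.5, "dy": -0.8, "dz": 0, "ax": 0, "ay": 0, "az": 0},
  {"fingers": 0, "dx": 0.5, "dy": -0.8, "dz": 0, "ax": 0, "ay": 0, "az": 0},
])

```text
clock: 1.03
tool_pos: [0.4444, -0.207, 0.2312]
ee_rot: [[1.0, 0.004, 0.001], [0.004, -1.0, 0.002], [0.001, -0.002, -1.0]]
wrist_force: [-0.9, -0.1, -0.7]
finger_gap: -0.0
grip_force: 0.0
```

Emit:
play_rows([
  {"fingers": 0, "dx": 0.2, "dy": -0.9, "dz": 0, "ax": 0, "ay": 0, "az": 0},
  {"fingers": 0, "dx": 0.2, "dy": -0.9, "dz": 0, "ax": 0, "ay": 0, "az": 0},
  {"fingers": 0, "dx": 0.2, "dy": -0.9, "dz": 0, "ax": 0, "ay": 0, "az": 0},
  {"fingers": 0, "dx": 0.2, "dy": -0.9, "dz": 0, "ax": 0, "ay": 0, "az": 0},
  {"fingers": 0, "dx": 0.2, "dy": -0.9, "dz": 0, "ax": 0, "ay": 0, "az": 0},
])

```text
clock: 1.45
tool_pos: [0.4828, -0.0259, 0.2311]
ee_rot: [[1.0, 0.005, -0.0], [0.005, -1.0, 0.002], [-0.0, -0.002, -1.0]]
wrist_force: [0.7, 0.3, -0.4]
finger_gap: 0.005
grip_force: 0.0
```

Emit:
play_rows([
  {"fingers": 0, "dx": 0.1, "dy": -0.9, "dz": 0, "ax": 0, "ay": 0, "az": 0},
  {"fingers": 0, "dx": 0.1, "dy": -0.9, "dz": 0, "ax": 0, "ay": 0, "az": 0},
  {"fingers": 0, "dx": 0.1, "dy": -0.9, "dz": 0, "ax": 0, "ay": 0, "az": 0},
  {"fingers": 0, "dx": 0.1, "dy": -0.9, "dz": 0, "ax": 0, "ay": 0, "az": 0},
  {"fingers": 0, "dx": 0.1, "dy": -0.9, "dz": 0, "ax": 0, "ay": 0, "az": 0},
])

```text
clock: 1.87
tool_pos: [0.5018, 0.1549, 0.2309]
ee_rot: [[1.0, 0.006, -0.001], [0.006, -1.0, 0.002], [-0.001, -0.002, -1.0]]
wrist_force: [0.4, 1.5, -0.4]
finger_gap: -0.003
grip_force: 0.0
```

Remaining: +111 mm in y to the pad, then down in stages.

Emit:
play_rows([
  {"fingers": 0, "dx": 0, "dy": -0.555, "dz": 0, "ax": 0, "ay": 0, "az": 0},
  {"fingers": 0, "dx": 0, "dy": -0.555, "dz": 0, "ax": 0, "ay": 0, "az": 0},
  {"fingers": 0, "dx": 0, "dy": -0.555, "dz": 0.2, "ax": 0, "ay": 0, "az": 0},
  {"fingers": 0, "dx": 0, "dy": -0.555, "dz": 0.4, "ax": 0, "ay": 0, "az": 0},
  {"fingers": 0, "dx": 0, "dy": -0.555, "dz": 0.55, "ax": 0, "ay": 0, "az": 0},
])

```text
clock: 2.28
tool_pos: [0.5013, 0.2616, 0.119]
ee_rot: [[1.0, 0.003, -0.0], [0.003, -1.0, 0.0], [-0.0, -0.0, -1.0]]
wrist_force: [0.5, -0.4, -0.5]
finger_gap: -0.002
grip_force: 0.0
```

Emit:
play_rows([
  {"fingers": 0, "dx": 0, "dy": 0, "dz": 0.15, "ax": 0, "ay": 0, "az": 0},
  {"fingers": 0, "dx": 0, "dy": 0, "dz": 0.25, "ax": 0, "ay": 0, "az": 0},
  {"fingers": 0, "dx": 0, "dy": 0, "dz": 0.29, "ax": 0, "ay": 0, "az": 0},
  {"fingers": 0, "dx": 0, "dy": 0, "dz": 0.31, "ax": 0, "ay": 0, "az": 0},
  {"fingers": 0, "dx": 0, "dy": 0, "dz": 0.33, "ax": 0, "ay": 0, "az": 0},
])

```text
clock: 2.7
tool_pos: [0.5026, 0.2597, 0.056]
ee_rot: [[1.0, -0.0, 0.001], [-0.0, -1.0, 0.0], [0.001, -0.0, -1.0]]
wrist_force: [-1.4, -1.8, 5.2]
finger_gap: -0.001
grip_force: 2.3
```

Emit:
play_rows([
  {"fingers": 0, "dx": 0, "dy": 0, "dz": 0.02, "ax": 0, "ay": 0, "az": 0},
  {"fingers": 0, "dx": 0, "dy": 0, "dz": 0.04, "ax": 0, "ay": 0, "az": 0},
  {"fingers": 0, "dx": 0, "dy": 0, "dz": 0.055, "ax": 0, "ay": 0, "az": 0},
  {"fingers": 0, "dx": 0, "dy": 0, "dz": 0.07, "ax": 0, "ay": 0, "az": 0},
  {"fingers": 0, "dx": 0, "dy": 0, "dz": 0.075, "ax": 0, "ay": 0, "az": 0},
])

```text
clock: 3.12
tool_pos: [0.5024, 0.2598, 0.0415]
ee_rot: [[1.0, 0.0, 0.0], [0.0, -1.0, 0.001], [0.0, -0.001, -1.0]]
wrist_force: [-5.3, -1.4, 8.3]
finger_gap: -0.001
grip_force: 4.0
```

Emit:
play_rows([
  {"fingers": 0, "dx": 0, "dy": 0, "dz": 0.01, "ax": 0, "ay": 0, "az": 0},
  {"fingers": 0, "dx": 0, "dy": 0, "dz": 0.02, "ax": 0, "ay": 0, "az": 0},
  {"fingers": 0, "dx": 0, "dy": 0, "dz": 0.02, "ax": 0, "ay": 0, "az": 0},
])

```text
clock: 3.37
tool_pos: [0.5024, 0.2598, 0.0389]
ee_rot: [[1.0, -0.0, 0.001], [-0.0, -1.0, 0.001], [0.001, -0.001, -1.0]]
wrist_force: [-11.7, -4.4, 36.5]
finger_gap: 0.002
grip_force: 17.6
```

Emit:
play_rows([
  {"fingers": 0, "dx": 0, "dy": 0, "dz": -0.002, "ax": 0, "ay": 0, "az": 0},
  {"fingers": 0, "dx": 0, "dy": 0, "dz": -0.002, "ax": 0, "ay": 0, "az": 0},
  {"fingers": 0, "dx": 0, "dy": 0, "dz": -0.002, "ax": 0, "ay": 0, "az": 0},
  {"fingers": 0, "dx": 0, "dy": 0, "dz": -0.002, "ax": 0, "ay": 0, "az": 0},
  {"fingers": 0, "dx": 0, "dy": 0, "dz": -0.002, "ax": 0, "ay": 0, "az": 0},
])

```text
clock: 3.78
tool_pos: [0.5024, 0.2598, 0.0391]
ee_rot: [[1.0, -0.0, 0.001], [-0.0, -1.0, 0.001], [0.001, -0.001, -1.0]]
wrist_force: [-9.2, -3.5, 27.5]
finger_gap: -0.001
grip_force: 13.7
```

Emit:
play_rows([
  {"fingers": 0, "dx": 0, "dy": 0, "dz": 0, "ax": 0, "ay": 0, "az": 0},
  {"fingers": 0, "dx": 0, "dy": 0, "dz": 0, "ax": 0, "ay": 0, "az": 0},
  {"fingers": 0, "dx": 0, "dy": 0, "dz": 0, "ax": 0, "ay": 0, "az": 0},
  {"fingers": 0, "dx": 0, "dy": 0, "dz": 0, "ax": 0, "ay": 0, "az": 0},
  {"fingers": 0, "dx": 0, "dy": 0, "dz": 0, "ax": 0, "ay": 0, "az": 0},
])

```text
clock: 4.2
tool_pos: [0.5024, 0.2598, 0.0391]
ee_rot: [[1.0, -0.0, 0.001], [-0.0, -1.0, 0.001], [0.001, -0.001, -1.0]]
wrist_force: [-10.7, -3.3, 27.5]
finger_gap: -0.002
grip_force: 13.7
```

Held at the stop for over 0.8 s at about 27 N. Next I release and travel to the lever.

Emit:
play_rows([
  {"fingers": 0, "dx": 0, "dy": 0, "dz": -0.06, "ax": 0, "ay": 0, "az": 0},
  {"fingers": 0, "dx": 0, "dy": 0, "dz": -0.14, "ax": 0, "ay": 0, "az": 0},
  {"fingers": 0, "dx": 0, "dy": 0, "dz": -0.3, "ax": 0, "ay": 0, "az": 0},
  {"fingers": 0, "dx": 0, "dy": 0, "dz": -0.5, "ax": 0, "ay": 0, "az": 0},
  {"fingers": 0, "dx": 0, "dy": 0, "dz": -0.7, "ax": 0, "ay": 0, "az": 0},
])

```text
clock: 4.62
tool_pos: [0.5023, 0.2595, 0.1796]
ee_rot: [[1.0, -0.0, 0.001], [-0.0, -1.0, 0.001], [0.001, -0.001, -1.0]]
wrist_force: [0.8, 1.2, 0.4]
finger_gap: 0.001
grip_force: 0.0
```

Emit:
play_rows([
  {"fingers": 0.6, "dx": 0, "dy": 0.15, "dz": -0.2, "ax": 0, "ay": 0, "az": 0},
  {"fingers": 0.6, "dx": 0, "dy": 0.35, "dz": -0.25, "ax": 0, "ay": 0, "az": 0},
  {"fingers": 0.6, "dx": 0, "dy": 0.55, "dz": -0.25, "ax": 0, "ay": 0, "az": 0},
  {"fingers": 0.6, "dx": 0, "dy": 0.75, "dz": -0.25, "ax": 0, "ay": 0, "az": 0},
  {"fingers": 0.6, "dx": 0, "dy": 0.95, "dz": -0.25, "ax": 0, "ay": 0, "az": 0},
])

```text
clock: 5.03
tool_pos: [0.5023, 0.0689, 0.2285]
ee_rot: [[1.0, 0.0, 0.003], [0.0, -1.0, 0.001], [0.003, -0.001, -1.0]]
wrist_force: [1.9, -0.7, 0.2]
finger_gap: 0.6
grip_force: 0.0
```

Emit:
play_rows([
  {"fingers": 0.6, "dx": 0, "dy": 0.2, "dz": 0, "ax": 0, "ay": 0, "az": -0.027},
  {"fingers": 0.6, "dx": 0, "dy": 0.4, "dz": 0, "ax": 0, "ay": 0, "az": -0.027},
  {"fingers": 0.6, "dx": 0, "dy": 0.6, "dz": 0, "ax": 0, "ay": 0, "az": -0.027},
  {"fingers": 0.6, "dx": 0, "dy": 0.8, "dz": 0, "ax": 0, "ay": 0, "az": -0.027},
  {"fingers": 0.6, "dx": 0, "dy": 0.95, "dz": 0, "ax": 0, "ay": 0, "az": -0.027},
])

```text
clock: 5.45
tool_pos: [0.502, -0.123, 0.2282]
ee_rot: [[0.997, 0.082, 0.002], [0.082, -0.997, -0.001], [0.002, 0.002, -1.0]]
wrist_force: [-0.6, 0.3, 0.3]
finger_gap: 0.603
grip_force: 0.0
```

Emit:
play_rows([
  {"fingers": 0.6, "dx": -0.139, "dy": 0.2, "dz": 0, "ax": 0, "ay": 0, "az": 0},
  {"fingers": 0.6, "dx": -0.139, "dy": 0.4, "dz": 0.1, "ax": 0, "ay": 0, "az": 0},
  {"fingers": 0.6, "dx": -0.139, "dy": 0.6, "dz": 0.25, "ax": 0, "ay": 0, "az": 0},
  {"fingers": 0.6, "dx": -0.139, "dy": 0.711, "dz": 0.4, "ax": 0, "ay": 0, "az": 0},
  {"fingers": 0.6, "dx": -0.139, "dy": 0.711, "dz": 0.44, "ax": 0, "ay": 0, "az": 0},
])

```text
clock: 5.87
tool_pos: [0.4856, -0.2681, 0.1374]
ee_rot: [[0.997, 0.08, 0.0], [0.08, -0.997, -0.002], [-0.0, 0.002, -1.0]]
wrist_force: [-0.7, -0.1, -0.2]
finger_gap: 0.599
grip_force: 0.0
```

Run:
```python
from rig import robot
from h import *
f=robot.grab_frame("wrist"); im=f["image"][:,:,::-1].copy()
s=robot.sense();print(s["tool_pos"],s["ee_rot"].round(4).tolist(),s["joint_pos"].round(1))
b=np.array([.439,-.2707]);d=np.array([.9963,.0856])
P=[(*b,.042),(*(b+.19*d),.028),(*(b+.047*d),.028)]
for q in proj(f,P): print(q); cv2.drawMarker(im,tuple(int(round(t)) for t in q),(0,0,255),0,8)
cv2.imwrite("pics/w1.png",im)
```

```text
[ 0.48496453 -0.26700596  0.13538579] [[0.9967, 0.0806, -0.0027], [0.0806, -0.9967, -0.0004], [-0.0027, 0.0002, -1.0]] [ 22.3  46.4   6.1  96.2  -7.   37.9 -53.3]
[317.35973978 258.40186866]
[315.47808049   6.34472473]
[317.0321498  199.79676765]
```

View pics/w1.png

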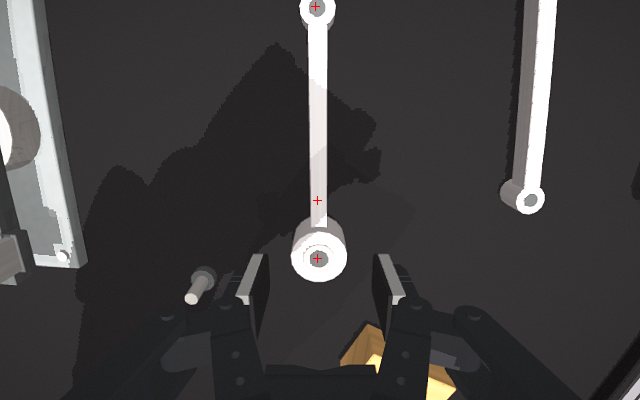

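Markers from the top-view estimate fall within about 1 mm of the lever's boss (318,258) and eye (316,7) in the wrist view. The bolt (200,288) is clear of the fingers. Descending.

Emit:
play_rows([
  {"fingers": 0.6, "dx": 0.005, "dy": 0, "dz": 0.15, "ax": 0, "ay": 0, "az": -0.0016},
  {"fingers": 0.6, "dx": 0.005, "dy": 0, "dz": 0.3, "ax": 0, "ay": 0, "az": -0.0016},
  {"fingers": 0.6, "dx": 0.005, "dy": 0, "dz": 0.42, "ax": 0, "ay": 0, "az": -0.0016},
  {"fingers": 0.6, "dx": 0.005, "dy": 0, "dz": 0.5, "ax": 0, "ay": 0, "az": -0.0016},
  {"fingers": 0.6, "dx": 0.005, "dy": 0, "dz": 0.54, "ax": 0, "ay": 0, "az": -0.0016},
])

```text
clock: 6.33
tool_pos: [0.4879, -0.2627, 0.0304]
ee_rot: [[0.996, 0.09, -0.0], [0.09, -0.996, 0.0], [-0.0, -0.0, -1.0]]
wrist_force: [-0.8, 0.4, 0.8]
finger_gap: 0.601
grip_force: 0.0
```

Emit:
play_rows([
  {"fingers": 0.6, "dx": 0, "dy": 0, "dz": 0, "ax": 0, "ay": 0, "az": 0},
  {"fingers": 0.6, "dx": 0, "dy": 0, "dz": 0, "ax": 0, "ay": 0, "az": 0},
])

```text
clock: 6.5
tool_pos: [0.4883, -0.2634, 0.0321]
ee_rot: [[0.996, 0.09, 0.001], [0.09, -0.996, -0.001], [0.001, 0.001, -1.0]]
wrist_force: [0.4, 0.4, 0.2]
finger_gap: 0.603
grip_force: 0.0
```

Emit:
play_rows([
  {"fingers": 0.6, "dx": -0.0135, "dy": 0.0155, "dz": 0.04, "ax": 0, "ay": 0, "az": 0.001},
  {"fingers": 0.6, "dx": -0.0135, "dy": 0.0155, "dz": 0.09, "ax": 0, "ay": 0, "az": 0.001},
  {"fingers": 0.6, "dx": -0.0135, "dy": 0.0155, "dz": 0.125, "ax": 0, "ay": 0, "az": 0.001},
  {"fingers": 0.6, "dx": -0.0135, "dy": 0.0155, "dz": 0.14, "ax": 0, "ay": 0, "az": 0.001},
  {"fingers": 0.6, "dx": -0.0135, "dy": 0.0155, "dz": 0.14, "ax": 0, "ay": 0, "az": 0.001},
])

```text
clock: 6.92
tool_pos: [0.4849, -0.2664, 0.0018]
ee_rot: [[0.996, 0.087, -0.001], [0.087, -0.996, 0.001], [-0.001, -0.001, -1.0]]
wrist_force: [0.8, -0.3, 0.2]
finger_gap: 0.602
grip_force: 0.0
```

Emit:
play_rows([
  {"fingers": 0.3, "dx": 0.005, "dy": 0, "dz": -0.003, "ax": 0, "ay": 0, "az": 0},
  {"fingers": 0, "dx": 0.005, "dy": 0, "dz": -0.003, "ax": 0, "ay": 0, "az": 0},
  {"fingers": 0, "dx": 0.005, "dy": 0, "dz": -0.003, "ax": 0, "ay": 0, "az": 0},
  {"fingers": 0, "dx": 0.005, "dy": 0, "dz": -0.003, "ax": 0, "ay": 0, "az": 0},
  {"fingers": 0, "dx": 0.005, "dy": 0, "dz": -0.003, "ax": 0, "ay": 0, "az": 0},
], grip_force=70)

```text
clock: 7.33
tool_pos: [0.4864, -0.2666, 0.0038]
ee_rot: [[0.996, 0.087, 0.001], [0.087, -0.996, -0.0], [0.001, 0.0, -1.0]]
wrist_force: [-0.1, -0.1, 5.8]
finger_gap: 0.15
grip_force: 69.5
```

Emit:
play_rows([
  {"fingers": 0, "dx": 0, "dy": 0, "dz": 0, "ax": 0, "ay": 0, "az": 0},
  {"fingers": 0, "dx": 0, "dy": 0, "dz": 0, "ax": 0, "ay": 0, "az": 0},
  {"fingers": 0, "dx": 0, "dy": 0, "dz": 0, "ax": 0, "ay": 0, "az": 0},
])

```text
clock: 7.58
tool_pos: [0.4864, -0.2666, 0.0038]
ee_rot: [[0.996, 0.087, 0.001], [0.087, -0.996, -0.0], [0.001, 0.0, -1.0]]
wrist_force: [-0.7, 0.5, 5.3]
finger_gap: 0.15
grip_force: 69.5
```

Emit:
play_rows([
  {"fingers": 0, "dx": 0, "dy": 0, "dz": -0.03, "ax": 0, "ay": 0, "az": 0},
  {"fingers": 0, "dx": 0, "dy": 0, "dz": -0.08, "ax": 0, "ay": 0, "az": 0},
  {"fingers": 0, "dx": 0, "dy": 0, "dz": -0.14, "ax": 0, "ay": 0, "az": 0},
  {"fingers": 0, "dx": 0, "dy": 0, "dz": -0.19, "ax": 0, "ay": 0, "az": 0},
  {"fingers": 0, "dx": 0, "dy": 0, "dz": -0.2, "ax": 0, "ay": 0, "az": 0},
])

```text
clock: 8.0
tool_pos: [0.4869, -0.267, 0.0456]
ee_rot: [[0.996, 0.087, 0.002], [0.087, -0.996, -0.001], [0.002, 0.001, -1.0]]
wrist_force: [-0.0, -0.9, -4.5]
finger_gap: 0.149
grip_force: 68.6
```

Emit:
play_rows([
  {"fingers": 0, "dx": 0, "dy": 0, "dz": -0.05, "ax": 0, "ay": 0, "az": 0},
  {"fingers": 0, "dx": 0, "dy": 0, "dz": -0.15, "ax": 0, "ay": 0, "az": 0},
  {"fingers": 0, "dx": 0, "dy": 0, "dz": -0.3, "ax": 0, "ay": 0, "az": 0},
  {"fingers": 0, "dx": 0, "dy": 0, "dz": -0.45, "ax": 0, "ay": 0, "az": 0},
  {"fingers": 0, "dx": 0, "dy": 0, "dz": -0.56, "ax": 0, "ay": 0, "az": 0},
])

```text
clock: 8.42
tool_pos: [0.4862, -0.2667, 0.1579]
ee_rot: [[0.996, 0.086, 0.001], [0.086, -0.996, -0.001], [0.001, 0.001, -1.0]]
wrist_force: [-0.2, -0.9, -5.0]
finger_gap: 0.15
grip_force: 68.7
```

Run:
```python
from rig import robot
from h import *
f=robot.grab_frame("wrist"); im=f["image"][:,:,::-1]
g=robot.grab_frame("side")["image"][:,:,::-1]
s=robot.sense();print(s["tool_pos"],s["ee_rot"].round(4).tolist(),s["wrist_force"],s["ft_torque"])
cv2.imwrite("pics/w2.png",np.hstack([im[:,150:490],cv2.resize(g[50:250,300:530],None,fx=2,fy=2)]))
```

```text
[ 0.48717866 -0.2671873   0.15870315] [[0.9962, 0.0865, 0.0042], [0.0865, -0.9963, -0.0021], [0.004, 0.0025, -1.0]] [ 0.5016531  -0.0516159  -5.62075826] [-0.00939766 -0.01843099  0.04032657]
```

View pics/w2.png

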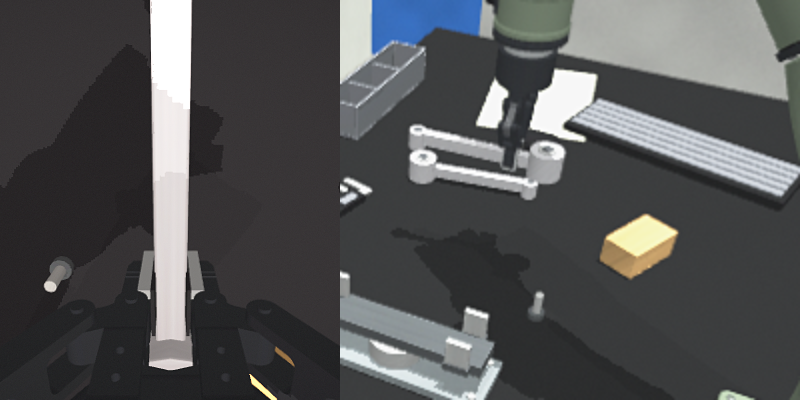

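The lever is held level and centred in the pads. Moving it over the cradle.

Emit:
play_rows([
  {"fingers": 0, "dx": 0.01, "dy": -0.08, "dz": -0.02, "ax": 0, "ay": 0, "az": 0},
  {"fingers": 0, "dx": 0.02, "dy": -0.22, "dz": -0.03, "ax": 0, "ay": 0, "az": 0},
  {"fingers": 0, "dx": 0.03, "dy": -0.38, "dz": -0.03, "ax": 0, "ay": 0, "az": 0},
  {"fingers": 0, "dx": 0.04, "dy": -0.54, "dz": -0.03, "ax": 0, "ay": 0, "az": 0},
  {"fingers": 0, "dx": 0.05, "dy": -0.7, "dz": -0.03, "ax": 0, "ay": 0, "az": 0},
])

```text
clock: 8.93
tool_pos: [0.4833, -0.1248, 0.1607]
ee_rot: [[0.996, 0.086, -0.001], [0.086, -0.996, 0.0], [-0.001, -0.001, -1.0]]
wrist_force: [0.2, 1.1, -5.4]
finger_gap: 0.151
grip_force: 68.9
```

Emit:
play_rows([
  {"fingers": 0, "dx": 0.01, "dy": -0.16, "dz": 0, "ax": 0, "ay": 0, "az": 0.005},
  {"fingers": 0, "dx": 0.02, "dy": -0.32, "dz": 0, "ax": 0, "ay": 0, "az": 0.01},
  {"fingers": 0, "dx": 0.024, "dy": -0.48, "dz": 0, "ax": 0, "ay": 0, "az": 0.015},
  {"fingers": 0, "dx": 0.024, "dy": -0.6, "dz": 0, "ax": 0, "ay": 0, "az": 0.0189},
  {"fingers": 0, "dx": 0.024, "dy": -0.67, "dz": 0, "ax": 0, "ay": 0, "az": 0.0189},
])

```text
clock: 9.35
tool_pos: [0.4763, 0.0108, 0.1606]
ee_rot: [[1.0, 0.029, -0.002], [0.029, -1.0, 0.001], [-0.002, -0.001, -1.0]]
wrist_force: [1.0, 0.5, -4.8]
finger_gap: 0.15
grip_force: 68.9
```

Emit:
play_rows([
  {"fingers": 0, "dx": 0, "dy": 0, "dz": 0, "ax": 0, "ay": 0, "az": 0},
  {"fingers": 0, "dx": 0, "dy": 0, "dz": 0, "ax": 0, "ay": 0, "az": 0},
  {"fingers": 0, "dx": 0, "dy": 0, "dz": 0, "ax": 0, "ay": 0, "az": 0},
])

```text
clock: 9.6
tool_pos: [0.477, 0.007, 0.161]
ee_rot: [[1.0, 0.027, -0.001], [0.027, -1.0, -0.0], [-0.001, 0.0, -1.0]]
wrist_force: [-0.1, -1.1, -4.7]
finger_gap: 0.152
grip_force: 68.9
```

```bash
python3 -c "
from rig import robot
import numpy as np
s=robot.sense();R=s['ee_rot'];print(s['tool_pos'],R.round(4).tolist(),np.degrees(np.arctan2(R[1,0],R[0,0])))
d=np.array([.4783,.0077,.151])-s['tool_pos'];print((R.T@d/.2).round(4))"
```

```text
[0.47704622 0.00702209 0.16097503] [[0.9996, 0.0269, -0.0007], [0.0269, -0.9996, -0.0004], [-0.0007, 0.0004, -1.0]] 1.539109969230547
[ 0.0064 -0.0032  0.0499]
```

Emit:
play_rows([
  {"fingers": 0, "dx": 0.003, "dy": -0.001, "dz": 0.015, "ax": 0, "ay": 0, "az": 0},
  {"fingers": 0, "dx": 0.006, "dy": -0.003, "dz": 0.035, "ax": 0, "ay": 0, "az": 0},
  {"fingers": 0, "dx": 0.006, "dy": -0.003, "dz": 0.05, "ax": 0, "ay": 0, "az": 0},
  {"fingers": 0, "dx": 0.006, "dy": -0.003, "dz": 0.05, "ax": 0, "ay": 0, "az": 0},
  {"fingers": 0, "dx": 0.006, "dy": -0.003, "dz": 0.05, "ax": 0, "ay": 0, "az": 0},
])

```text
clock: 10.02
tool_pos: [0.4783, 0.0081, 0.151]
ee_rot: [[1.0, 0.027, -0.001], [0.027, -1.0, 0.0], [-0.001, -0.0, -1.0]]
wrist_force: [0.2, -0.4, -5.0]
finger_gap: 0.149
grip_force: 68.9
```

Emit:
play_rows([
  {"fingers": 0, "dx": 0, "dy": 0, "dz": 0, "ax": 0, "ay": 0, "az": 0},
  {"fingers": 0, "dx": 0, "dy": 0, "dz": 0, "ax": 0, "ay": 0, "az": 0},
  {"fingers": 0, "dx": 0, "dy": 0, "dz": 0, "ax": 0, "ay": 0, "az": 0},
  {"fingers": 0, "dx": 0, "dy": 0, "dz": 0, "ax": 0, "ay": 0, "az": 0},
])

```text
clock: 10.35
tool_pos: [0.4784, 0.0083, 0.1514]
ee_rot: [[1.0, 0.027, 0.0], [0.027, -1.0, 0.0], [0.0, -0.0, -1.0]]
wrist_force: [0.0, -0.6, -4.6]
finger_gap: 0.147
grip_force: 68.9
```

Run:
```python
from rig import robot
from h import *
s=robot.sense();R=s['ee_rot'];t=s['tool_pos'];print(t,R.round(4).tolist(),s['qd'].round(2),s['wrist_force'],s['ft_torque'])
W=np.array([.4309,.0064,0]);N=np.array([.6203,.0114,0])
f=robot.grab_frame("top");g=robot.grab_frame("side")
P=[(*W[:2],.147+.042),(*N[:2],.147+.028)]
print("expected top",proj(f,P),"side",proj(g,P))
a=f["image"][150:270,270:370,::-1];b=g["image"][100:260,250:410,::-1]
cv2.imwrite("pics/fin.png",np.hstack([cv2.resize(a,(400,480),interpolation=2),cv2.resize(b,(400,480)[:1]+(480,) if 0 else (400,480),interpolation=2)]))
```

```text
[0.47842786 0.00830689 0.15139055] [[0.9996, 0.0273, 0.0001], [0.0273, -0.9996, 0.0001], [0.0001, -0.0001, -1.0]] [-0.07  0.01 -0.03  0.11  0.01 -0.1   0.06] [ 0.04821761 -0.58347559 -4.60006366] [-0.00302526 -0.04541927 -0.02290699]
expected top [[311.70776252 248.10587032]
 [311.09265061 167.23857398]] side [[367.71019721 183.60341842]
 [295.02709126 165.67568347]]
```

View pics/fin.png

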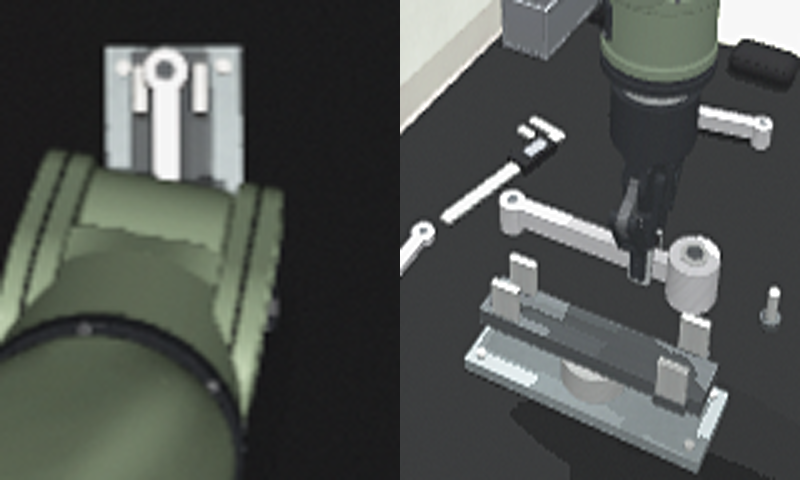

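In the top view the eye is at (311,167), as expected. In the side view the boss is at (367,183) and the eye at (295,166), both within about 1 px of the target. The lever is level and still above the forks, so I'm handing in.

```bash
python3 -c "
from rig import robot
print(robot.job_done())"
```

```text
the job is handed in; nothing more can be done
None
```

The job is handed in, with no verdict reported back: the pedal was pressed to its stop, held for over 0.8 s and released, and the lever is now held level and still about 50 mm above the cradle's forks, boss over the wide one and eye over the narrow one.

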